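# Stack marked slats crosswise on the stud and snap the retaining cap on

## Robot

A 6-joint arm with a two-finger parallel gripper is mounted at the origin on the work surface. World frame = base frame: x ahead of the robot, y to its left, z up, the work surface at z = 0. Lengths are in m, angles in degrees, forces in N, time in s.
With the tool pointing down it reaches from about 0.275 to 0.75 m from the base axis. Payload 10.2 kg.
Tool frame: the origin (TCP) lies at the very end of the fingers, on their centre line; the grasp point (between the pads) lies 19 mm behind it; z points along the fingers, y is the direction in which the jaws open and shut (so a half turn about z gives the same grasp; the last joint's range is limited). The gripper opens to 85 mm and grips with 20 to 120 N. Pads are 22 mm wide; open, the fingers measure 114 mm over their backs; the gripper's body (76 mm by 85 mm) begins 54 mm behind the grasp point. The pads swing forward as they close: fully open they stand 13 mm farther back than shut.
Start: joints at [53.377, 17.928, 85.812, -0, 76.261, -12.8], TCP at [0.212, 0.48, 0.231] pointing down, gripper open.
Joint ranges: [-168.41, 168.41], [-55.51, 124.54], [10.69, 146.95], [-70.63, 250.63], [1, 178], [-165.06, 165.06]. Speed limits (degrees/s): [136.94, 136.94, 172.46, 180, 180, 180].

## Interface

Orientations are given as [roll, pitch, yaw] about the fixed x, y, z axes, in that order (R = Rz(yaw) Ry(pitch) Rx(roll)).
In Python, from rig import telemetry, optics, finish_job gives the robot as it stands.
- The arm moves only by the shell command python3 -m creep 'ROWS' [FORCE]. ROWS is JSON, a list of rows, each a list of 7 numbers: the opening, from 0 (shut) to 1 (fully open), then the shift along the tool's x, y, z in mm, then the turn, a rotation vector about the tool's x, y, z in degrees. A call has 1 to 12 rows; each row shifts and turns the commanded pose from where the row before left it, along the tool's axes as they then stand; what a row does not reach is not made up. A row lasts 1/8 s, in which the tool goes at most 62.5 mm and 10.7 degrees, less where a joint would pass 70% of its speed; a pose out of reach is approached as far as the arm can. A call is refused whole if a number of a shift passes 62.5 or a number of a turn 10.7, either way. A call with a gripper value outside its range is refused whole. The fingers move at their own pace and stop on an object; FORCE is the grip in N (left out, the last holds). Time passes only in rows, so rows that do not move let the fingers close. It gives the time, the measured TCP pose, the force and the opening at its end, in the units of the state.
- telemetry.get_state(): the state, without advancing time (a new reading comes with each control period).
- optics.camera(name): name is "side" or "top" or "wrist"; returns a dict with "frame" (480x640x3 uint8, red, green, blue), "fx", "fy", "cx", "cy" (pixels), "camera_from_world" (4x4, takes a point from world to camera coordinates); the wrist camera has in their place "hand_eye" (4x4, takes a point from camera to tool coordinates, whose origin is the TCP and whose axes are the flange's). Camera axes: x right, y down, z forward; pixel columns grow to the right and rows downward; lengths in m; the calibration is good to about 2 mm. The wrist camera is an equidistant fisheye: a pixel r from the principal point sees the ray r / f radians off the axis. A picture is of the moment at which its call begins: read the wrist's pose just before it. There is no depth.
- finish_job(): hands the job in, once; it reports no verdict.
Trained networks look in a picture, given as the dict that the camera call returned (one of the last four; its "shot" number tells which), for a name from the list of things; names that differ only in an ending like _2 or _b are one class to them, and where a whole thing is asked for, a point or a joint stands for the part that bears it (a point fixed in the world has none). Each returns a list of dicts, best first, with "score" (0 to 1); they miss things now and then, are a little off and sometimes report something else, mostly with a low value. They report only what shows in the picture. A call takes as long as a camera call. They do not tell look-alikes from the thing itself.
- optics.spot_in(picture, thing): "uv" ([column, row] in pixels, amid what is visible of it).
The state is a dict: "clock": time; "joints": joint angles; "dq": joint speeds; "effort": joint torques, N m; "position": TCP position; "orientation": TCP orientation; "contact_force": force on the tool from outside, world axes, zero at the start; "wrist_torque": the same for the moment, N m; "grip_width": finger opening in m.
Only numpy, scipy, OpenCV 4.12 (cv2) and the standard library are available. Lean on these libraries where they do the work, as an engineer would, in place of code of your own. Each camera call takes 0.05 s, during which the arm holds its last target. There are 200 camera calls.

## Task

Thread the two loose long white slats onto the fixture's upright stud, flat on the slat already there and on each other, each laid crosswise to the one below it, so the three layers alternate. Then put the grey ribbed cap, as it stands, over the stud and push it straight down past the click until it sits flat on the top slat, and finish still holding it with the gripper and pressing it firmly down on the stack. Leave the jar, the steel weight and the short bar where they are.

Things in the scene. Friction and masses are not known exactly. Their poses are not given: they have to be found in the camera images.
- fixture: drilled aluminium plate 140 x 140 x 12 mm fixed to the table, stud upright at its centre; origin at the centre of the plate's underside, on the stud axis; x runs along the slat already lying on it, y across that slat. Two steel ribs, 100 mm long along x, 6 mm wide, 7 mm high, their middles 24.5 mm either side of the stud, keep that slat from turning. A full stack's top is 54 mm above the origin
- stud_tip (a point): tip of the steel stud, 77 mm above the fixture's origin, 23 mm above a full stack; its x, y are the stud axis; shaft 11 mm diameter, its last 6 mm taper to 4 mm. Four spring-loaded balls, centres 12.5 mm below the tip, stand out to 18.6 mm across; slats clear them, the cap's lip must be forced over them
- slat_a_mid (a point): white plastic slat 120 x 40 x 14 mm (its x, y, z), 24 mm round hole through its centre along z, 80 g; this point is its centre, 7 mm above its underside; x runs along its length; already on the stud as the bottom layer, between the ribs
- slat_b_mid (a point): white plastic slat 120 x 40 x 14 mm (its x, y, z), 24 mm round hole through its centre along z, 80 g; this point is its centre, 7 mm above its underside; x runs along its length; loose, lying flat on the table to the robot's left; either loose slat may go on first
- slat_c_mid (a point): white plastic slat 120 x 40 x 14 mm (its x, y, z), 24 mm round hole through its centre along z, 80 g; this point is its centre, 7 mm above its underside; x runs along its length; loose, lying flat on the table to the robot's left; either loose slat may go on first
- slat_b: the same slat; origin at the centre of its underside
- slat_c: the same slat; origin at the centre of its underside
- cap: the cap; origin at the centre of its underside. On the stud its lip meets the balls with this point about 15 mm above a full stack; the push rises to about 10 N, then drops to nothing as the lip passes the balls (about 8 mm above the stack), which then draw it down; over the last 2 mm it is loose and must be pressed onto the top slat, which is stiff; the balls keep it from lifting off
- cap_mid (a point): grey plastic snap cap with fine upright ribs, 36 mm diameter, 34 mm tall, closed top with a small steel dot, standing open side down on the table to the robot's right, 40 g; this point is its centre, 17 mm above its underside. Mouth: 15 mm bore through a 5 mm thick lip, 25 mm wide inside, 29 mm deep. Fully home this point is 71 mm above the fixture's origin
- jar: closed glass screw jar, 46 mm diameter, 58 mm tall, bystander; origin at the centre of its underside
- weight: steel disc weight, 52 mm diameter, 24 mm tall with a small central knob, no bore, bystander; origin at the centre of its underside
- short_bar: short white bar 70 x 40 x 14 mm without a hole, bystander; origin at the centre of its underside
Not all that is in view belongs to the job. What is shaped like the slat_b but blue or red is not meant.

How it is judged:
By the outcome, as a careful person would: the job done as asked, in the order asked, and still so for the second after the job is handed in, while the arm keeps its last pose, push and grip.
It also fails if it takes over 72 s, if anything falls off the work surface, if the arm or the gripper's body presses on something with over 40 N, if the wrist force passes 120 N, or if a joint passes its speed limit or range.

## Working session

There is one attempt and no reset: what is moved stays moved. The work goes in short steps, Python scripts to look and compute and a shell command to move; the robot and the scene stay as the last step left them, time stands still between calls to the robot, and variables do not carry over. Pictures are saved under pics/ and viewed, about 8 in all and at most 12, crops included, and the job is handed in when it is done.

```bash
mkdir -p pics; ls; cat > h.py <<'E'
import numpy as np, cv2, json
from rig import telemetry, optics
from scipy.spatial.transform import Rotation as R
def ray(p,uv,st=None):
    u,v=uv
    if 'camera_from_world' in p:
        T=np.linalg.inv(np.array(p['camera_from_world']))
        d=np.array([(u-p['cx'])/p['fx'],(v-p['cy'])/p['fy'],1.])
    else:
        a=np.array([(u-p['cx'])/p['fx'],(v-p['cy'])/p['fy']]);th=np.hypot(*a)
        d=np.array([*(a/max(th,1e-9)*np.sin(th)),np.cos(th)])
        W=np.eye(4);W[:3,:3]=R.from_euler('xyz',st['orientation'],degrees=True).as_matrix();W[:3,3]=st['position']
        T=W@np.array(p['hand_eye'])
    return T[:3,3],T[:3,:3]@d
def onz(p,uv,z,st=None):
    o,d=ray(p,uv,st);return o+d*(z-o[2])/d[2]
def proj(p,X,st=None):
    X=np.append(X,1)
    if 'camera_from_world' in p:
        c=np.array(p['camera_from_world'])@X
        return np.array([p['fx']*c[0]/c[2]+p['cx'],p['fy']*c[1]/c[2]+p['cy']])
    W=np.eye(4);W[:3,:3]=R.from_euler('xyz',st['orientation'],degrees=True).as_matrix();W[:3,3]=st['position']
    c=np.linalg.inv(W@np.array(p['hand_eye']))@X
    r=np.hypot(c[0],c[1]);th=np.arctan2(r,c[2])
    return np.array([p['fx']*th*c[0]/r+p['cx'],p['fy']*th*c[1]/r+p['cy']])
def save(n,f,s=1):
    if s!=1:f=cv2.resize(f,None,fx=s,fy=s,interpolation=cv2.INTER_CUBIC)
    cv2.imwrite(f'pics/{n}.png',f[:,:,::-1])
E
python3 - <<'E'
from h import *
st=telemetry.get_state();print(st)
for n in ['top','side']:
    p=optics.camera(n);save(n+'0',p['frame']);np.save(n+'0.npy',p,allow_pickle=True)
    print(n,p['fx'],p['cx'],p['cy'],np.round(np.linalg.inv(np.array(p['camera_from_world'])),3).tolist())
    for t,z in [('fixture',.012),('stud_tip',.077),('slat_b',.014),('slat_b_mid',.014),('cap',.034),('cap_mid',.017),('jar',.03),('weight',.02),('short_bar',.014)]:
        for r in optics.spot_in(p,t)[:5]:
            print(n,t,round(r['score'],2),np.round(r['uv'],1),np.round(onz(p,r['uv'],z),4))
E
```

```text
pics
{'clock': 0.0, 'joints': array([ 5.33782827e+01,  1.79606996e+01,  8.58539033e+01, -1.10054691e-03,
        7.62613280e+01, -1.27994869e+01]), 'dq': array([-0.0055285 , -0.06927902,  0.08118039, -0.00361541,  0.05481687,
        0.00762125]), 'effort': array([ 6.07522852e-04, -4.12253773e+01, -2.59748626e+01, -1.79537337e-04,
        4.03672631e-03,  3.66017173e-05]), 'position': array([0.21190169, 0.4800532 , 0.23072456]), 'orientation': array([-1.79925719e+02, -1.57795526e-02,  1.56178021e+02]), 'contact_force': array([-0.41383146, -0.03900026,  0.30632076]), 'wrist_torque': array([ 0.02080431, -0.00518334, -0.0228579 ]), 'grip_width': 0.08534995596658038}
top 577.953856923841 323.70145100873094 228.69180839285877 [[0.02, -0.993, 0.116, 0.355], [-1.0, -0.02, -0.005, 0.093], [0.007, -0.116, -0.993, 1.522], [0.0, 0.0, 0.0, 1.0]]
top fixture 0.62 [367.9 219.4] [ 0.5583 -0.0303  0.012 ]
top fixture 0.46 [463.  276.4] [ 0.4134 -0.2802  0.012 ]
top stud_tip 0.75 [370.1 218.1] [ 0.553  -0.0306  0.077 ]
top stud_tip 0.56 [262.1 220. ] [0.5426 0.2416 0.077 ]
top slat_b 0.9 [370.3 287.5
[... 1300 characters left out ...]
1 0.3277 0.014 ]
side slat_b 0.59 [266.2 306. ] [ 0.3725 -0.0429  0.014 ]
side slat_b 0.57 [320.9 218. ] [0.5566 0.2256 0.014 ]
side slat_b_mid 0.92 [408.  200.1] [0.7984 0.2443 0.014 ]
side slat_b_mid 0.91 [184.8 216.5] [0.236  0.3276 0.014 ]
side slat_b_mid 0.77 [267.  307.5] [ 0.3732 -0.0473  0.014 ]
side slat_b_mid 0.75 [245.6 246.2] [0.3623 0.1607 0.014 ]
side slat_b_mid 0.55 [248.2 208.2] [0.392  0.3223 0.014 ]
side cap 0.75 [363.5 359.8] [ 0.4987 -0.2317  0.034 ]
side cap_mid 0.57 [363.7 361.6] [ 0.5034 -0.2222  0.017 ]
side jar 0.91 [442.  353.6] [ 0.6286 -0.2532  0.03  ]
side weight 0.75 [320.3 407.5] [ 0.4106 -0.2868  0.02  ]
side short_bar 0.66 [269.1 179.5] [0.4713 0.4603 0.014 ]
```

```bash
python3 - <<'E'
from h import *
t=cv2.imread('pics/top0.png')[90:390,140:500];s=cv2.imread('pics/side0.png')
cv2.imwrite('pics/t0.png',cv2.resize(t,None,fx=2.2,fy=2,interpolation=cv2.INTER_CUBIC)[:600,:800])
E
```

```text
(no output)
```

View pics/t0.png

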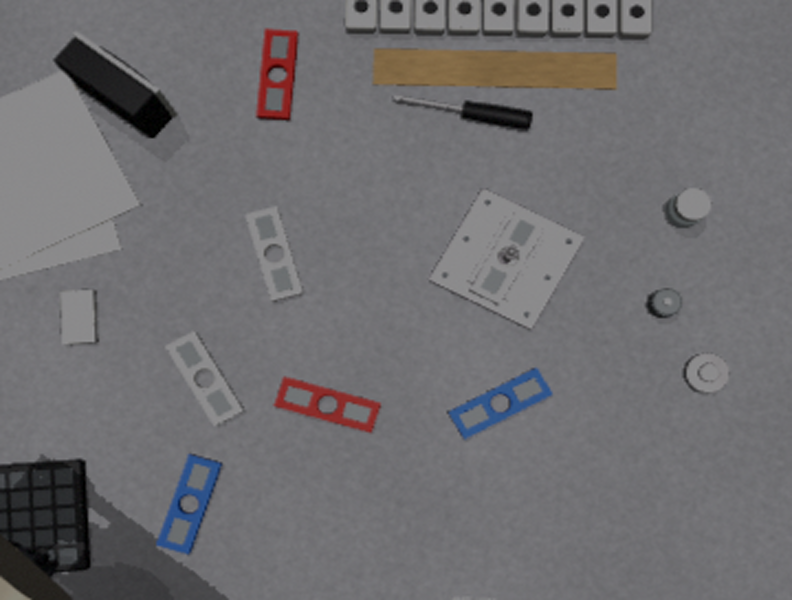

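View pics/side0.png

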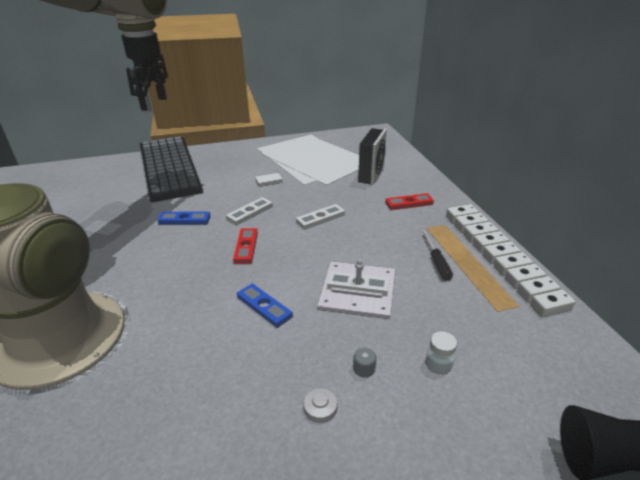

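The top picture (t0) shows two white slats with holes, at full-image pixels (264,216) and (233,279). The blue (226,342; 367,292) and red (289,292; 266,127) look-alikes and the hole-less white bar (175,249) are not meant. The fixture is at (371,218), the cap at (442,241), the jar at (454,194) and the weight at (462,277). Next I'll measure the poses.

```bash
python3 - <<'E'
from h import *
p=np.load('top0.npy',allow_pickle=True).item();f=p['frame'];hsv=cv2.cvtColor(f,cv2.COLOR_RGB2HSV)
g=cv2.cvtColor(f,cv2.COLOR_RGB2GRAY)
print('bg',g[250,300])
m=((g>int(g[250,300])+35)&(hsv[:,:,1]<60)).astype(np.uint8)
cs,_=cv2.findContours(m,cv2.RETR_EXTERNAL,cv2.CHAIN_APPROX_NONE)
for c in cs:
    if cv2.contourArea(c)<60: continue
    M=cv2.moments(c);u=(M['m10']/M['m00'],M['m01']/M['m00'])
    z=.012 if cv2.contourArea(c)>2500 else .014
    if not(140<u[0]<480 and 130<u[1]<390):continue
    w=np.array([onz(p,q[0],z)[:2] for q in c],np.float32)
    r=cv2.minAreaRect(w*1000)
    print(np.round(u,1),cv2.contourArea(c),'xy',np.round(onz(p,u,z),4),'rect',np.round(r[0],1),np.round(r[1],1),'ang',round(r[2],1))
E
```

```text
bg 115
```

```bash
python3 - <<'E'
from h import *
p=np.load('top0.npy',allow_pickle=True).item();f=p['frame'];hsv=cv2.cvtColor(f,cv2.COLOR_RGB2HSV)
g=cv2.cvtColor(f,cv2.COLOR_RGB2GRAY)
print(g[205:228:2,250:280:2],g[240,380])
for th in (18,25):
  m=((g>cv2.blur(g,(91,91)).astype(int)*0+int(np.median(g[200:300,200:340]))+th)&(hsv[:,:,1]<60)).astype(np.uint8)
  cs,_=cv2.findContours(m,cv2.RETR_EXTERNAL,cv2.CHAIN_APPROX_NONE)
  for c in cs:
    A=cv2.contourArea(c)
    if A<150: continue
    u=cv2.minAreaRect(c)[0]
    z=.012 if A>2500 else .014
    if not(140<u[0]<480 and 130<u[1]<390):continue
    w=np.array([onz(p,q[0],z)[:2] for q in c],np.float32)
    r=cv2.minAreaRect(w*1000)
    print(th,np.round(u,1),A,'rect',np.round(r[0],1),np.round(r[1],1),'ang',round(r[2],1))
E
```

```text
[[116 114 137 139 112 109 109 110 136 138 115 116 109 115 115]
 [114 116 134 139 115 108 109 109 134 139 117 115 116 115 114]
 [114 114 123 138 117 121 132 134 138 138 121 115 113 114 112]
 [115 115 114 139 139 138 138 136 138 139 134 111 114 114 113]
 [117 115 115 136 138 134  71  94  93 127 138 112 115 114 113]
 [116 115 116 125 138  85 100 115 114 115 138 102 113 114 113]
 [118 114 114 122 139  79 115 115 116 114 138 110 112 115 113]
 [113 116 113 116 135 130 116 116 115 129 139 138 113 117 114]
 [114 115 117 114 134 139 136 129 135 139 138 138 113 116 113]
 [116 115 116 111 125 138 138 138 139 122 126 138 122 119 116]
 [114 113 118 117 118 138 139 116 112 110 112 138 120 114 113]
 [115 114 118 114 116 134 138 113 110 111 112 134 139 114 113]] 139
18 [461.3 276.3] 169.5 rect [ 413.7 -275.2] [45.4 44.8] ang 45.3
18 [232.3 278.8] 621.5 rect [395.5 320.6] [117.6  38.3] ang 31.2
18 [175. 248.] 321.5 rect [472.7 473. ] [67.9 36.5] ang 2.9
18 [264.  216.2] 590.0 rect [561.2 243.6] [117.7  38.3] ang 17.0
18 [370.1 218.8] 2565.0 rect [560.5 -36.1] [136.7 137. ] ang 62.8
```

```bash
cat >> h.py <<'E'
def go(x,y,z,yaw):
    "total turn (tool z) and shift in tool axes before / after turning, mm"
    s=telemetry.get_state();r=R.from_euler('xyz',s['orientation'],degrees=True)
    t=R.from_euler('xyz',[180,0,yaw],degrees=True);d=np.array([x,y,z])-s['position']
    print('pos',np.round(s['position'],4),'rpy',np.round(s['orientation'],2),'F',np.round(s['contact_force'],1),'w',round(s['grip_width'],4),'t',round(s['clock'],2),'j6',round(s['joints'][5],1))
    print('before',np.round(1000*r.inv().apply(d),1),'after',np.round(1000*t.inv().apply(d),1),'turn',np.round((r.inv()*t).as_rotvec(degrees=True),1))
E
python3 -c "
from h import *
go(.3955,.3206,.15,31.2)
p=optics.camera('wrist');print(np.round(p['hand_eye'],3),p['fx'],p['cx'],p['cy'])"
```

```text
pos [0.2121 0.4802 0.2313] rpy [-180.     -0.    156.18] F [-0.2 -0.2 -0.9] w 0.0854 t 1.0 j6 -12.8
before [-232.3  -71.9   81.3] after [ 74.2 231.6  81.3] turn [ -0.   0. 125.]
[[-0.    -0.955 -0.297  0.077]
 [ 1.    -0.     0.001 -0.   ]
 [-0.001 -0.297  0.955 -0.143]
 [ 0.     0.     0.     1.   ]] 371.64829954431775 326.0363441374486 237.94670629808903
```

```bash
python3 -m creep '[[1,-46.5,-14.4,16.2,0,0,0],[1,-46.5,-14.4,16.2,0,0,0],[1,-46.5,-14.4,16.2,0,0,0],[1,-46.5,-14.4,16.2,0,0,0],[1,-46.3,-14.3,16.5,0,0,0],[1,0,0,0,0,0,10.4],[1,0,0,0,0,0,10.4],[1,0,0,0,0,0,10.4],[1,0,0,0,0,0,10.4],[1,0,0,0,0,0,10.4],[1,0,0,0,0,0,10.4],[1,0,0,0,0,0,10.4]]'; python3 -m creep '[[1,0,0,0,0,0,10.4],[1,0,0,0,0,0,10.4],[1,0,0,0,0,0,10.4],[1,0,0,0,0,0,10.4],[1,0,0,0,0,0,10.6],[1,0,0,0,0,0,0]]'
python3 - <<'E'
from h import *
go(.3955,.3206,.15,31.2)
st=telemetry.get_state();p=optics.camera('wrist')
for t in('slat_b_mid','slat_b'):
  for r in optics.spot_in(p,t)[:3]:print(t,round(r['score'],2),np.round(r['uv'],1),np.round(onz(p,r['uv'],.014,st),4))
save('w1',p['frame'])
E
```

```text
clock: 2.55
position: [0.3956, 0.3207, 0.15]
orientation: [180.0, -0.0, 83.0]
contact_force: [-0.2, -0.5, -0.4]
grip_width: 0.0854
clock: 3.3
position: [0.3956, 0.3207, 0.15]
orientation: [180.0, -0.0, 31.3]
contact_force: [0.1, -0.1, 0.5]
grip_width: 0.0855
pos [0.3956 0.3207 0.15  ] rpy [180.    -0.    31.27] F [ 0.1 -0.1  0.5] w 0.0855 t 3.3 j6 84.6
before [-0.1  0.   0. ] after [-0.1  0.   0. ] turn [ 0.  -0.   0.1]
slat_b_mid 0.97 [592.4 381.4] [ 0.3972 -0.055   0.014 ]
slat_b_mid 0.82 [244.4 342.3] [0.2624 0.3274 0.014 ]
slat_b_mid 0.73 [326.4 210.9] [0.4041 0.3267 0.014 ]
slat_b 0.95 [420.4 301.1] [0.3788 0.2168 0.014 ]
slat_b 0.79 [329.3 209.6] [0.4061 0.3253 0.014 ]
slat_b 0.77 [594.6 381.5] [ 0.3985 -0.0592  0.014 ]
```

View pics/w1.png

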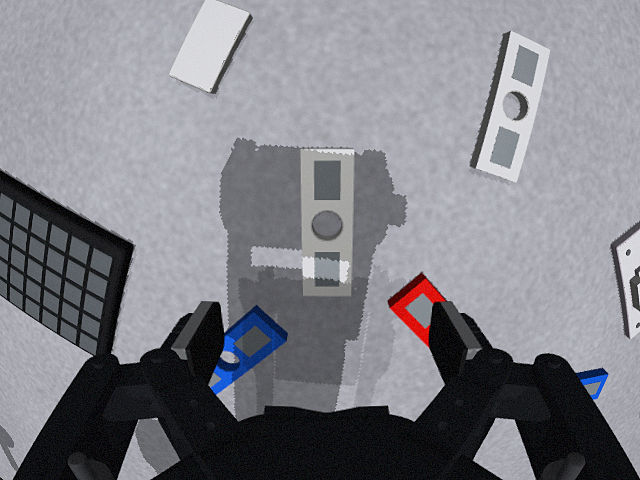

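```bash
python3 - <<'E'
from h import *
st=telemetry.get_state();p=optics.camera('wrist')
P={n:onz(p,u,.014,st) for n,u in dict(tl=(302,154),tr=(354,154),bl=(303,296),br=(352,296),hole=(327,225)).items()}
r=R.from_euler('xyz',st['orientation'],degrees=True)
for k,v in P.items():print(k,np.round(v,4),np.round(1000*r.inv().apply(v-st['position']),1))
E
```

```text
tl [0.4321 0.3651 0.014 ] [ 54.3 -19.  136. ]
tr [0.4523 0.3319 0.014 ] [ 54.4  20.  136. ]
bl [0.3319 0.3056 0.014 ] [-62.2 -20.2 136. ]
br [0.3532 0.2706 0.014 ] [-62.2  20.7 136. ]
hole [0.3947 0.3204 0.014 ] [ -0.9  -0.2 136. ]
```

```bash
python3 -m creep '[[1,-0.9,-0.2,45,0,0,0],[1,0,0,45,0,0,0],[1,0,0,40,0,0,0],[1,0,0,18,0,0,0],[1,0,0,0,0,0,0],[0.3,0,0,0,0,0,0],[0.3,0,0,0,0,0,0],[0.3,0,0,0,0,0,0],[0.3,0,0,0,0,0,0],[0.3,0,0,0,0,0,0],[0.3,0,0,0,0,0,0]]' 60
python3 -c "
from h import *
go(.56,-.036,.15,62.8)
p=optics.camera('wrist');save('w2',p['frame'])"
```

```text
clock: 4.88
position: [0.3952, 0.3207, 0.0031]
orientation: [180.0, -0.1, 31.2]
contact_force: [-0.9, -0.1, 7.6]
grip_width: 0.0382
pos [0.3952 0.3207 0.0031] rpy [ 1.7999e+02 -1.0000e-01  3.1190e+01] F [-0.9 -0.1  7.6] w 0.0382 t 4.88 j6 84.7
before [ -43.4  390.5 -146.9] after [-241.9  309.6 -146.9] turn [  0.   -0.1 -31.6]
```

```bash
python3 -m creep '[[0.7,0,0,0,0,0,0],[0.7,0,0,0,0,0,0],[0.7,0,0,-3.5,0,0,0],[0.3,0,0,0,0,0,0],[0.3,0,0,0,0,0,0],[0.3,0,0,0,0,0,0],[0.3,0,0,0,0,0,0],[0.3,0,0,-40,0,0,0],[0.3,0,0,-40,0,0,0],[0.3,0,0,-40,0,0,0],[0.3,0,0,-24,0,0,0]]' 80
python3 -c "
from h import *
go(.5,-.036,.15,62.8)
p=optics.camera('wrist');save('w2',p['frame'])"
```

```text
clock: 6.3
position: [0.3949, 0.3205, 0.1514]
orientation: [180.0, -0.1, 31.2]
contact_force: [-0.2, -0.0, -1.6]
grip_width: 0.0369
pos [0.3949 0.3205 0.1514] rpy [ 1.7999e+02 -1.2000e-01  3.1180e+01] F [-0.2 -0.  -1.6] w 0.0369 t 6.3 j6 84.7
before [-94.7 359.4   1.2] after [-269.1  256.4    1.4] turn [  0.   -0.1 -31.6]
```

View pics/w2.png

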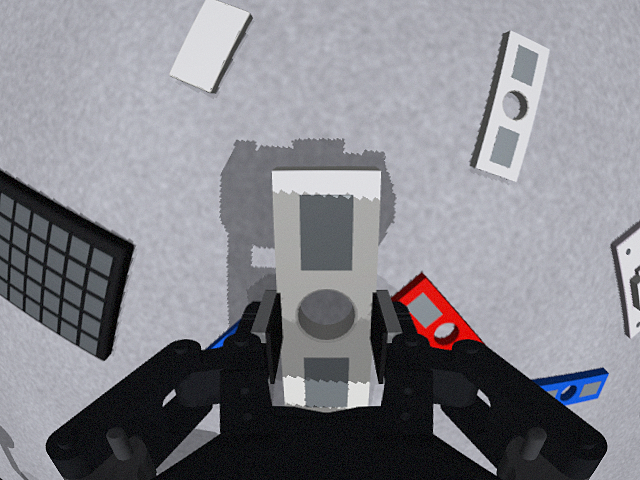

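Held level, hole at (327,316). Moving to a hover beside the stud.

```bash
python3 -m creep '[[0.3,-13.5,51.4,0,0,0,0],[0.3,-13.5,51.4,0,0,0,0],[0.3,-13.5,51.4,0,0,0,0],[0.3,-13.5,51.4,0,0,0,0],[0.3,-13.5,51.4,0,0,0,0],[0.3,-13.5,51.4,0,0,0,0],[0.3,-13.5,51,0,0,0,0],[0.3,0,0,0,0,0,-10.5],[0.3,0,0,0,0,0,-10.5],[0.3,0,0,0,0,0,-10.6],[0.3,0,0,0,0,0,0]]'
python3 - <<'E'
from h import *
st=telemetry.get_state();p=optics.camera('wrist');save('w3',p['frame'])
np.save('w3.npy',dict(p=p,st=st),allow_pickle=True)
go(.555,-.034,.15,62.8)
for r in optics.spot_in(p,'stud_tip')[:3]:print(round(r['score'],2),np.round(r['uv'],1),np.round(onz(p,r['uv'],.077,st),4))
E
```

```text
clock: 7.72
position: [0.4996, -0.036, 0.1489]
orientation: [-179.9, 0.0, 62.7]
contact_force: [0.5, -0.9, -1.8]
grip_width: 0.0373
pos [ 0.4997 -0.036   0.149 ] rpy [-1.7996e+02  1.0000e-02  6.2560e+01] F [ 0.4  0.6 -1.3] w 0.0373 t 7.78 j6 9.9
before [27.2 48.2 -1. ] after [27.  48.3 -1. ] turn [-0.   0.  -0.2]
0.62 [405.8 148.4] [ 5.692e-01 -2.000e-04  7.700e-02]
```

View pics/w3.png

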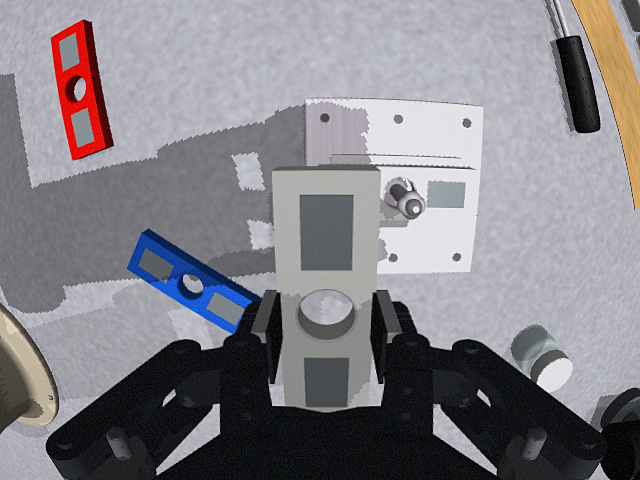

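```bash
python3 - <<'E'
from h import *
d=np.load('w3.npy',allow_pickle=True).item();p,st=d['p'],d['st']
r=R.from_euler('xyz',st['orientation'],degrees=True)
tl=lambda X:np.round(1000*r.inv().apply(X-st['position']),1)
for n,u,z in [('tip',(416,209),.077),('TL',(306,98),.012),('TR',(483,105),.012),('BR',(471,272),.012)]:
    X=onz(p,u,z,st);print(n,np.round(X,4),tl(X))
z=st['position'][2]+.0085
X=onz(p,(327.5,313),z,st);print('hole',tl(X))
for u in((298,313),(357,313),(327,288),(327,338)):print(tl(onz(p,u,z,st)))
TL,TR,BR=[onz(p,u,.012,st) for u in((306,98),(483,105),(471,272))]
print('centre',np.round((TL+BR)/2,4),np.linalg.norm(TL-TR),np.linalg.norm(TR-BR),np.degrees(np.arctan2(*(TR-TL)[1::-1])),np.degrees(np.arctan2(*(TR-BR)[1::-1])))
pp=np.load('top0.npy',allow_pickle=True).item()
cv=p['frame'][150:270,360:480];save('c3',cv,5)
E
```

```text
tip [ 0.5595 -0.0361  0.077 ] [27.4 53.3 71.8]
TL [0.53   0.0576 0.012 ] [ 97.1 -15.9 136.9]
TR [ 0.6528 -0.0049  0.012 ] [ 97.9 121.9 136.8]
BR [ 0.5901 -0.1298  0.012 ] [-41.8 123.6 136.8]
hole [ 1.7 -0.5 -8.5]
[  1.7 -12.6  -8.5]
[ 1.7 11.7 -8.5]
[13.1 -0.7 -8.5]
[-10.5  -0.6  -8.5]
centre [ 0.56   -0.0361  0.012 ] 0.13777840358714977 0.13975819740568066 -26.9855948539498 63.35606857530442
```

View pics/c3.png

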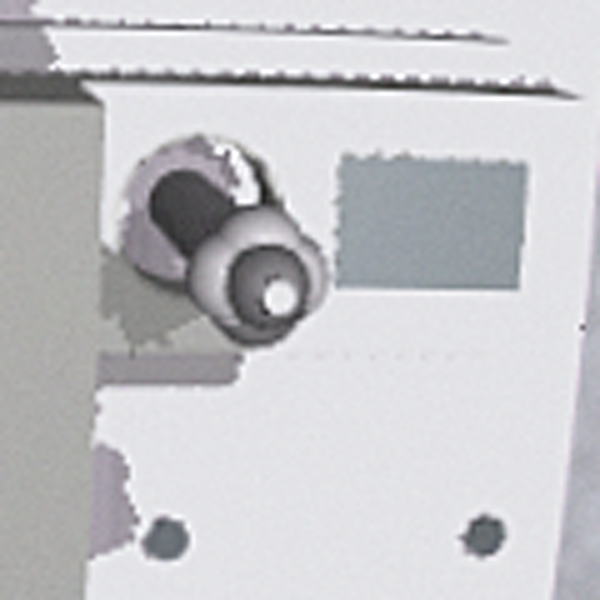

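```bash
python3 -m creep '[[0.3,8.6,18,0,0,0,-0.5],[0.3,8.6,18,0,0,0,0],[0.3,8.5,17.8,0,0,0,0],[0.3,0,0,25,0,0,0],[0.3,0,0,25,0,0,0],[0.3,0,0,0,0,0,0]]'
python3 - <<'E'
from h import *
st=telemetry.get_state();p=optics.camera('wrist');save('w4',p['frame'][220:420,230:430],3)
go(.5597,-.0361,.0315,63.1)
print(proj(p,[.5597,-.0361,.077],st))
E
```

```text
clock: 8.57
position: [0.5585, -0.0372, 0.0979]
orientation: [-179.8, 0.0, 63.1]
contact_force: [0.3, 0.1, -0.7]
grip_width: 0.0372
pos [ 0.5593 -0.0374  0.0994] rpy [-1.7994e+02  1.0000e-02  6.3170e+01] F [-0.1  0.1 -0.3] w 0.0374 t 8.62 j6 11.0
before [ 1.3 -0.2 67.9] after [ 1.3 -0.2 67.9] turn [-0.1  0.   0.1]
[329.58847894 284.13102829]
```

View pics/w4.png

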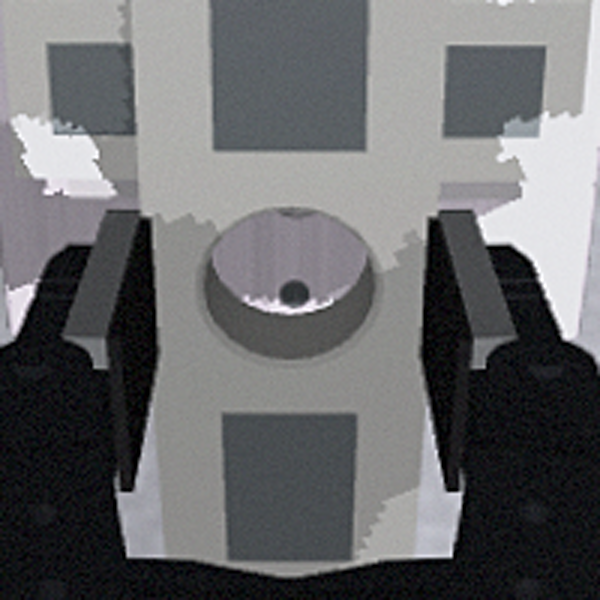

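```bash
python3 -m creep '[[0.3,0,0,9,0,0,0],[0.3,0,0,9,0,0,0],[0.3,0,0,9,0,0,0],[0.3,0,0,0,0,0,0]]'
python3 - <<'E'
from h import *
st=telemetry.get_state();p=optics.camera('wrist');save('w5',p['frame'][220:420,230:430],3)
go(.5597,-.0361,.0315,63.1)
E
```

```text
clock: 9.12
position: [0.5591, -0.0374, 0.0717]
orientation: [-179.9, 0.0, 63.3]
contact_force: [-0.4, 0.9, -0.3]
grip_width: 0.0374
pos [ 0.5594 -0.0374  0.0723] rpy [-179.97    0.     63.27] F [-0.1 -1.  -0.6] w 0.0369 t 9.18 j6 10.9
before [ 1.3 -0.3 40.8] after [ 1.3 -0.3 40.8] turn [-0.   0.   0.2]
```

View pics/w5.png

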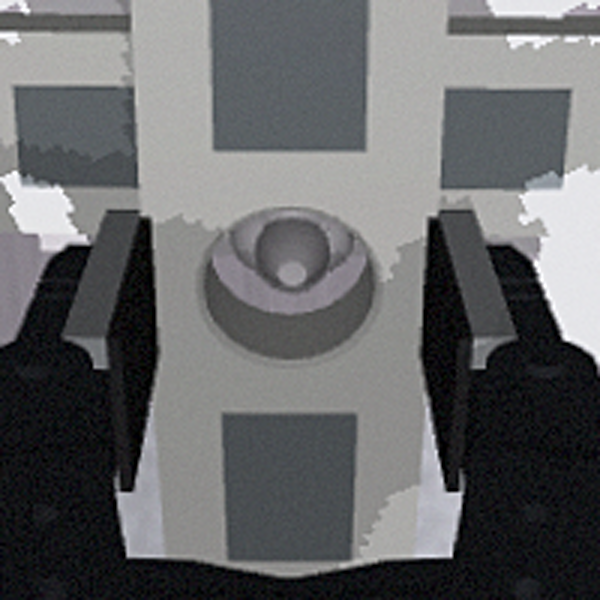

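```bash
python3 -m creep '[[0.3,0,0,10,0,0,0],[0.3,0,0,10,0,0,0],[0.3,0,0,10,0,0,0],[0.3,0,0,6,0,0,0],[0.3,0,0,0,0,0,0]]'; python3 -m creep '[[0.3,0,0,1,0,0,0],[0.3,0,0,1,0,0,0],[0.3,0,0,0,0,0,0]]';python3 -m creep '[[0.3,0,0,1,0,0,0],[0.3,0,0,1,0,0,0],[0.3,0,0,0,0,0,0]]'
```

```text
clock: 9.8
position: [0.5593, -0.0374, 0.036]
orientation: [-179.9, 0.0, 63.3]
contact_force: [-0.6, -0.6, -0.4]
grip_width: 0.0374
clock: 10.18
position: [0.5595, -0.0375, 0.0346]
orientation: [180.0, 0.0, 63.3]
contact_force: [0.7, 0.8, -0.3]
grip_width: 0.0368
clock: 10.55
position: [0.5595, -0.0375, 0.0324]
orientation: [180.0, 0.0, 63.3]
contact_force: [0.9, -0.1, -0.8]
grip_width: 0.0372
```

```bash
python3 -m creep '[[0.3,0,0,0.7,0,0,0],[0.3,0,0,0,0,0,0]]'; python3 -m creep '[[0.3,0,0,0.7,0,0,0],[0.3,0,0,0,0,0,0]]';python3 -m creep '[[0.3,0,0,0.7,0,0,0],[0.3,0,0,0,0,0,0]]'
```

```text
clock: 10.8
position: [0.5595, -0.0375, 0.0323]
orientation: [180.0, 0.0, 63.3]
contact_force: [-2.0, 0.0, 4.8]
grip_width: 0.037
clock: 11.05
position: [0.5595, -0.0375, 0.0323]
orientation: [180.0, 0.0, 63.3]
contact_force: [-5.3, 0.9, 11.9]
grip_width: 0.0372
clock: 11.3
position: [0.5596, -0.0375, 0.0322]
orientation: [180.0, 0.0, 63.3]
contact_force: [-7.9, 1.0, 17.8]
grip_width: 0.0367
```

```bash
python3 -m creep '[[0.3,0,0,-1.6,0,0,0],[0.75,0,0,0,0,0,0],[0.75,0,0,0,0,0,0],[0.75,0,0,0,0,0,0],[0.75,0,0,-5,0,0,0],[1,0,0,-30,0,0,0],[1,0,0,-40,0,0,0],[1,0,0,-45,0,0,0],[1,0,0,0,0,0,0]]'
python3 - <<'E'
from h import *
st=telemetry.get_state();p=optics.camera('wrist');save('w6',p['frame'])
np.save('w6.npy',dict(p=p,st=st),allow_pickle=True)
go(.5612,.2436,.15,17)
E
```

```text
clock: 12.42
position: [0.561, -0.0378, 0.1556]
orientation: [179.6, -0.1, 63.3]
contact_force: [-0.4, -1.0, -0.8]
grip_width: 0.0856
pos [ 0.5599 -0.0376  0.1533] rpy [ 1.7984e+02 -3.0000e-02  6.3280e+01] F [-1.4  0.1 -1.4] w 0.0852 t 12.47 j6 10.9
before [ 251.7 -125.3    3.1] after [  83.4 -268.5    3.3] turn [ 0.1 -0.1 46.3]
```

View pics/w6.png

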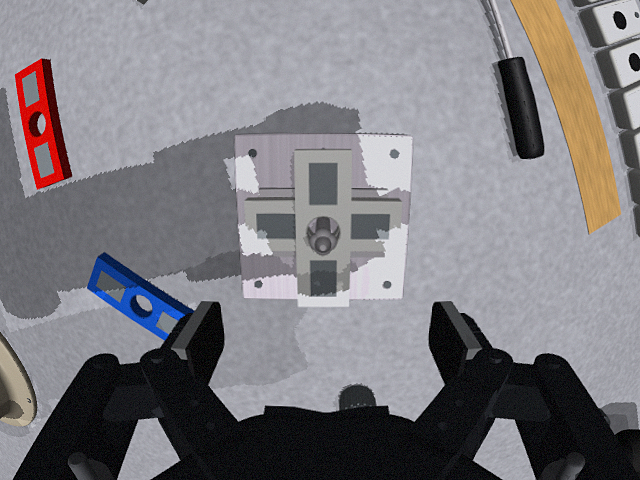

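The slat lies crosswise and flat, with the stud tip at (322,243) inside its hole. Now the second slat.

```bash
python3 -m creep '[[1,50.3,-25,0.6,0,0,0],[1,50.3,-25,0.6,0,0,0],[1,50.3,-25,0.6,0,0,0],[1,50.3,-25,0.6,0,0,0],[1,50.5,-25.3,0.6,0,0,0],[1,0,0,0,0,0,9.3],[1,0,0,0,0,0,9.3],[1,0,0,0,0,0,9.3],[1,0,0,0,0,0,9.2],[1,0,0,0,0,0,9.2],[1,0,0,0,0,0,0]]'
python3 - <<'E'
from h import *
st=telemetry.get_state();p=optics.camera('wrist');save('w7',p['frame'])
np.save('w7.npy',dict(p=p,st=st),allow_pickle=True)
go(.5612,.2436,.15,17)
f=p['frame'];g=cv2.cvtColor(f,cv2.COLOR_RGB2GRAY)
r=R.from_euler('xyz',st['orientation'],degrees=True)
print(np.round(proj(p,[.5612,.2436,.014],st),1))
E
```

```text
clock: 13.85
position: [0.5602, 0.2436, 0.1477]
orientation: [-180.0, 0.1, 17.1]
contact_force: [-0.9, -0.5, -0.5]
grip_width: 0.0851
pos [0.5604 0.2436 0.1479] rpy [-1.7999e+02  1.0000e-01  1.7160e+01] F [ 0.4 -0.2 -0.2] w 0.0855 t 13.9 j6 85.4
before [ 0.8  0.2 -2.1] after [ 0.8  0.2 -2.1] turn [-0.   0.1  0.2]
[327.5 222.8]
```

View pics/w7.png

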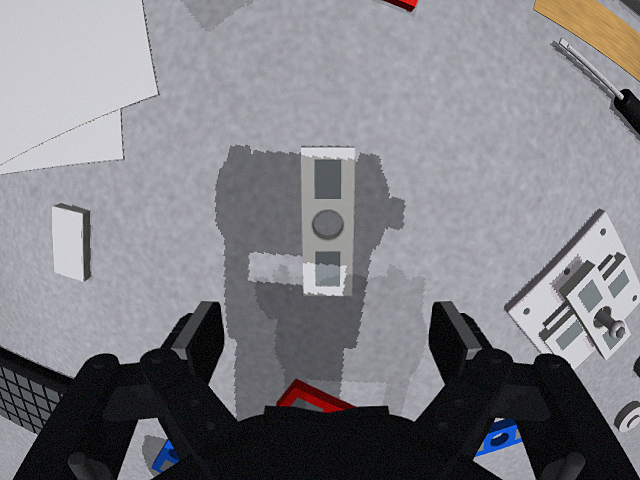

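```bash
python3 -m creep '[[1,0.8,0.2,45,0,0,0.2],[1,0,0,45,0,0,0],[1,0,0,35,0,0,0],[1,0,0,17,0,0,0],[0.3,0,0,0,0,0,0],[0.3,0,0,0,0,0,0],[0.3,0,0,0,0,0,0],[0.3,0,0,0,0,0,0],[0.3,0,0,0,0,0,0],[0.3,0,0,0,0,0,0]]' 80
python3 -m creep '[[0.3,0,0,-48,0,0,0],[0.3,0,0,-48,0,0,0],[0.3,0,0,-48,0,0,0],[0.3,0,0,0,0,0,0]]'
python3 -c "
from h import *
st=telemetry.get_state();p=optics.camera('wrist');np.save('w8.npy',dict(p=p,st=st),allow_pickle=True)
go(.5597,-.0361,.15,-27)
save('w8',p['frame'][140:420,180:480],2)"
```

```text
clock: 15.15
position: [0.5626, 0.244, 0.0091]
orientation: [180.0, -0.2, 16.8]
contact_force: [-0.7, -0.6, 6.5]
grip_width: 0.0367
clock: 15.65
position: [0.5633, 0.2442, 0.1559]
orientation: [180.0, -0.5, 16.8]
contact_force: [0.8, 0.1, -0.9]
grip_width: 0.0365
pos [0.5621 0.2439 0.153 ] rpy [179.98  -0.22  16.79] F [-0.3 -0.1 -1.4] w 0.0362 t 15.7 j6 85.7
before [-83.2 267.4   2.8] after [125.  250.6   3. ] turn [-0.1 -0.2 43.8]
```

View pics/w8.png

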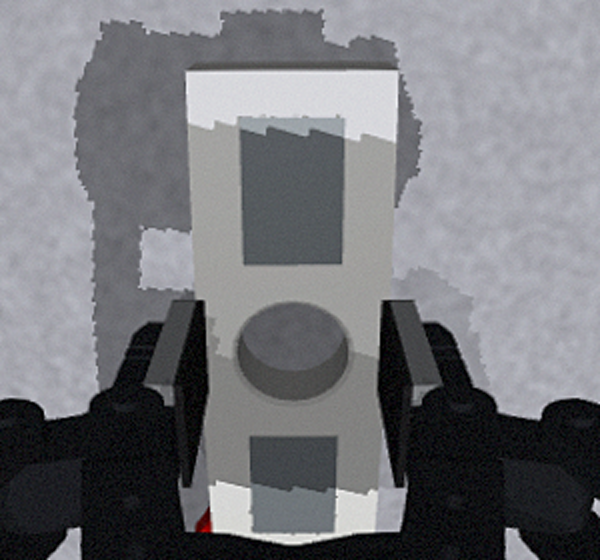

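```bash
python3 -m creep '[[0.3,-13.9,44.6,0.5,0,0,0],[0.3,-13.9,44.6,0.5,0,0,0],[0.3,-13.9,44.6,0.5,0,0,0],[0.3,-13.9,44.6,0.5,0,0,0],[0.3,-13.8,44.5,0.5,0,0,0],[0.3,-13.8,44.5,0.5,0,0,0],[0.3,0,0,0,0,0,10.7],[0.3,0,0,0,0,0,10.7],[0.3,0,0,0,0,0,10.7],[0.3,0,0,0,0,0,10.7],[0.3,-0.5,0.8,0,0,0,1],[0.3,0,0,0,0,0,0]]'
python3 -m creep '[[0.3,0,0,20,0,0,0],[0.3,0,0,20,0,0,0],[0.3,0,0,12,0,0,0],[0.3,0,0,0,0,0,0],[0.3,0,0,0,0,0,0]]'
python3 - <<'E'
from h import *
st=telemetry.get_state();p=optics.camera('wrist');save('w9',p['frame'][140:420,180:480],2)
np.save('w9.npy',dict(p=p,st=st),allow_pickle=True)
t=R.from_euler('xyz',[180,0,-27],degrees=True).apply([.5,-.8,0])/1000
go(.5597-t[0],-.0361-t[1],.0465,-27)
print(proj(p,[.5597,-.0361,.077],st))
E
```

```text
clock: 17.2
position: [0.5579, -0.0367, 0.1474]
orientation: [180.0, 0.1, -26.8]
contact_force: [-0.1, 0.7, -0.7]
grip_width: 0.0363
clock: 17.82
position: [0.5587, -0.0369, 0.0967]
orientation: [-180.0, -0.1, -27.0]
contact_force: [0.3, 0.2, -0.0]
grip_width: 0.0366
pos [ 0.5587 -0.0369  0.0968] rpy [-1.7999e+02 -8.0000e-02 -2.7000e+01] F [ 0.5  0.7 -1.3] w 0.0364 t 17.88 j6 101.2
before [-0.  -0.3 50.3] after [ 0.  -0.4 50.3] turn [-0.  -0.1  0. ]
[323.72858481 284.94864029]
```

View pics/w9.png

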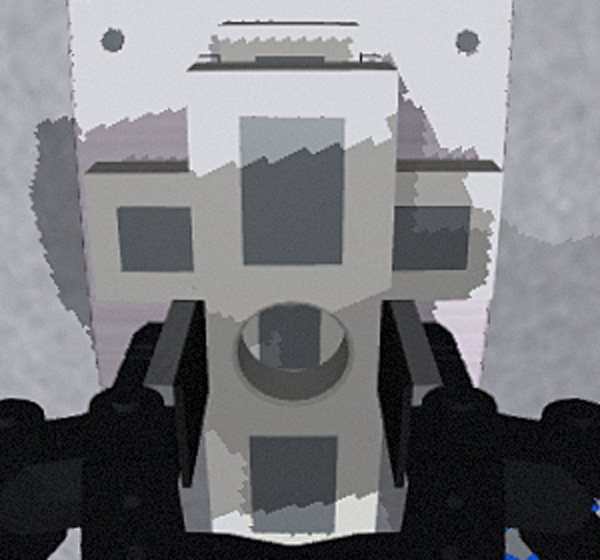

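```bash
python3 -m creep '[[0.3,0,-0.4,7,0,0,0],[0.3,0,0,6,0,0,0],[0.3,0,0,0,0,0,0]]'; python3 -m creep '[[0.3,0,0,6,0,0,0],[0.3,0,0,6,0,0,0],[0.3,0,0,0,0,0,0]]'
python3 - <<'E'
from h import *
st=telemetry.get_state();p=optics.camera('wrist');f=p['frame']
g=cv2.cvtColor(f,cv2.COLOR_RGB2GRAY)
print(np.round(st['position'],4),proj(p,[.5597,-.0361,.077],st))
print(g[284:342:3,294:360:3])
for r in optics.spot_in(p,'stud_tip')[:2]:print(r['score'],r['uv'])
E
```

```text
clock: 18.25
position: [0.5581, -0.0363, 0.0824]
orientation: [180.0, 0.1, -27.0]
contact_force: [-0.6, -0.4, -0.8]
grip_width: 0.0362
clock: 18.62
position: [0.5588, -0.0367, 0.0707]
orientation: [180.0, -0.0, -27.0]
contact_force: [3.1, -1.8, -1.9]
grip_width: 0.0364
[ 0.5588 -0.0367  0.0707] [323.90762702 310.6973271 ]
[[159 159 154 158 160 159 157 160 162 157 158 156 159 159 157 160 158 156
  158 158 155 161]
 [160 160 161 155 162 155 161 159 157 158 158 156 161 153 159 159 158 158
  159 158 158 156]
 [159 157 155 157 159 160 155 161 158 164 143 141 149 165 160 161 157 154
  157 159 161 159]
 [156 157 160 156 162 163 137 114 119 146 131 133 119 104 108 132 162 155
  159 159 159 139]
 [124 161 158 162 159 109  94 101  74  75  70  70  64  87 114 102 101 145
  161 129 129 130]
 [125 144 157 141  82  98 109  76  77  76  76  81  67  68 123  98  93 102
   96 133 130 126]
 [131 130 156 123  86 101  74  66  80  80  81  77  75  62  72  99  83 108
  129 104 129 131]
 [133 129 105 134  79 101  54  73  84  84  87  80  78  69  65 100  78 139
  129 132 122 131]
 [132 126  68 131 118  90  69  6
[... 404 characters left out ...]
8  86  71
   72  64 104 129]
 [126 111  63  70  72  70  74  76  68  72  72  74  70  69  73  71  69  74
   74  63 111 132]
 [128 131 116  67  76  79  73  78  80  76  76  75  79  78  71  75  73  71
   72  75 113 130]
 [129 128 109  88  76  79  72  75  82  79  75  76  77  80  79  76  75  73
   70 118 129 134]
 [131 127 132 116  84  78  76  74  76  79  76  78  77  81  76  78  71  71
  115 126 125 127]
 [130 132 130 125 118 107  75  75  78  76  80  74  77  74  78  77  77 120
  122 132 129 129]
 [131 131 133 127 133 118 115 104  78  73  80  74  74  73  97 124 116 127
  129 133 133 133]
 [127 134 127 128 127 130 130 125 117 119 119 121 120 117 117 130 135 127
  127 132 127 132]]
0.96 [320.4, 150.8]
```

```bash
python3 -m creep '[[0.3,0.8,-0.8,0,0,0,0],[0.3,0,0,0,0,0,0]]'; python3 -m creep '[[0.3,0,0,6,0,0,0],[0.3,0,0,6,0,0,0],[0.3,0,0,6,0,0,0],[0.3,0,0,0,0,0,0],[0.3,0,0,2.5,0,0,0],[0.3,0,0,0,0,0,0]]'
```

```text
clock: 18.98
position: [0.5595, -0.0359, 0.0711]
orientation: [-180.0, 0.0, -27.0]
contact_force: [1.6, 0.2, -2.0]
grip_width: 0.0366
clock: 19.73
position: [0.5594, -0.0361, 0.0504]
orientation: [180.0, 0.0, -27.0]
contact_force: [0.7, -0.5, -0.8]
grip_width: 0.0361
```

```bash
for i in 1 2; do python3 -m creep '[[0.3,0,0,0.8,0,0,0],[0.3,0,0,0.8,0,0,0],[0.3,0,0,0,0,0,0]]'; done;  python3 -m creep '[[0.3,0,0,0.7,0,0,0],[0.3,0,0,0,0,0,0]]';python3 -m creep '[[0.3,0,0,0.7,0,0,0],[0.3,0,0,0,0,0,0]]'
```

```text
clock: 20.1
position: [0.5596, -0.0361, 0.0492]
orientation: [-180.0, -0.0, -27.0]
contact_force: [-1.5, 0.2, 3.3]
grip_width: 0.0367
clock: 20.48
position: [0.5597, -0.0361, 0.049]
orientation: [180.0, -0.0, -27.0]
contact_force: [-8.4, 1.4, 17.4]
grip_width: 0.0368
clock: 20.72
position: [0.5597, -0.0361, 0.049]
orientation: [180.0, -0.1, -27.0]
contact_force: [-10.4, 2.0, 24.1]
grip_width: 0.0369
clock: 20.98
position: [0.5597, -0.0361, 0.0489]
orientation: [180.0, -0.1, -27.0]
contact_force: [-12.4, 2.2, 28.8]
grip_width: 0.0365
```

```bash
python3 -m creep '[[0.3,0,0,-3,0,0,0],[0.75,0,0,0,0,0,0],[0.75,0,0,0,0,0,0],[0.75,0,0,0,0,0,0],[0.75,0,0,-6,0,0,0],[1,0,0,-30,0,0,0],[1,0,0,-35,0,0,0],[1,0,0,-35,0,0,0],[1,0,0,0,0,0,0],[1,0,0,0,0,0,0]]'
python3 - <<'E'
from h import *
st=telemetry.get_state();p=optics.camera('wrist');np.save('w10.npy',dict(p=p,st=st),allow_pickle=True)
go(.5045,-.223,.15,-27)
g=cv2.cvtColor(p['frame'],cv2.COLOR_RGB2GRAY)
print('tip pred',proj(p,[.5597,-.0361,.077],st))
fx=R.from_euler('z',-27,degrees=True).as_matrix();o=np.array([.5597,-.0361,0])
# edge check: brightness profile across expected slat edges (top slat z .054, mid slat z .040)
for nm,z,ax,L in(('C',.054,0,60),('C',.054,1,20),('B',.040,1,60),):
  for s in(-1,1):
    off=np.arange(-6,7,2)
    row=[]
    for d in off:
      v=np.zeros(3);v[ax]=s*(L+d)/1000;v[1-ax]=.012 if L==60 else .04;v[2]=z
      u=proj(p,o*[1,1,0]+fx@v,st);row.append(int(cv2.getRectSubPix(g,(3,3),tuple(map(float,u))).mean()))
    print(nm,'xy'[ax],s,L,dict(zip(off.tolist(),row)))
cap=optics.spot_in(p,'cap_mid');print([(round(r['score'],2),np.round(r['uv']),np.round(onz(p,r['uv'],.02,st),4)) for r in cap[:2]])
E
```

```text
clock: 22.22
position: [0.5592, -0.036, 0.1543]
orientation: [180.0, 0.1, -27.0]
contact_force: [-0.1, -0.5, -0.7]
grip_width: 0.0852
pos [ 0.559  -0.036   0.1539] rpy [ 1.7998e+02  1.0000e-01 -2.7030e+01] F [ 0.2 -0.4  0.9] w 0.0854 t 22.27 j6 101.4
before [ 36.4 191.4   3.9] after [ 36.3 191.4   3.9] turn [ 0.   0.1 -0. ]
tip pred [325.98385668 246.52162039]
C x -1 60 {-6: 205, -4: 204, -2: 204, 0: 205, 2: 206, 4: 146, 6: 103}
C x 1 60 {-6: 204, -4: 183, -2: 159, 0: 192, 2: 177, 4: 205, 6: 203}
C y -1 20 {-6: 154, -4: 155, -2: 154, 0: 130, 2: 114, 4: 116, 6: 130}
C y 1 20 {-6: 205, -4: 205, -2: 205, 0: 190, 2: 188, 4: 172, 6: 174}
B y -1 60 {-6: 205, -4: 205, -2: 204, 0: 205, 2: 189, 4: 156, 6: 158}
B y 1 60 {-6: 153, -4: 152, -2: 151, 0: 143, 2: 128, 4: 96, 6: 103}
[(0.65, array([548., 183.]), array([ 0.5063, -0.2214,  0.02  ])), (0.37, array([ 35., 415.]), array([0.5018, 0.4551, 0.02  ]))]
```

```bash
python3 -m creep '[[1,9,47.8,1,0,0,0],[1,9,47.8,1,0,0,0],[1,9,47.8,1,0,0,0],[1,9.2,47.8,1,0,0,0],[1,0,0,0,0,0,0],[1,0,0,0,0,0,0]]'
python3 - <<'E'
from h import *
st=telemetry.get_state();p=optics.camera('wrist');np.save('w11.npy',dict(p=p,st=st),allow_pickle=True)
go(.5045,-.223,.15,-27)
uv=proj(p,[.5045,-.223,.034],st);print(uv)
g=cv2.cvtColor(p['frame'],cv2.COLOR_RGB2GRAY)
u,v=map(int,uv)
print(g[v-36:v+45:3,u-36:u+37:3])
for t in('cap','cap_mid'):
  for r in optics.spot_in(p,t)[:2]:print(t,r['score'],r['uv'],onz(p,r['uv'],.034,st),onz(p,r['uv'],.02,st))
E
```

```text
clock: 23.08
position: [0.5048, -0.2222, 0.1503]
orientation: [-180.0, 0.1, -27.0]
contact_force: [-0.3, 0.1, 0.9]
grip_width: 0.0856
pos [ 0.505  -0.2219  0.1505] rpy [-1.7998e+02  6.0000e-02 -2.6970e+01] F [0.7 0.4 0.4] w 0.0854 t 23.12 j6 81.1
before [0.1 1.2 0.5] after [0.1 1.2 0.5] turn [-0.   0.1  0. ]
[327.41055322 229.87463833]
[[103 104 106 108 115 114 110 107 104 108 107 107 111 110 110 107 111 110
  109 108 107 113 109 112 110]
 [105 101 105 108 112 110 111 113 109 114 106 112 113 107 113 111 109 117
  112 106 106 116 111 108 110]
 [106 105 109 107 110 112 112 113 113 115 119  43  40  44  39 112 119 115
  109 109 102 108 107 103 104]
 [108 107 108 106 109 111 114 109  92  56  40  46  45  44  40  42  32  90
  111 108 106 106 106 104 109]
 [109 111 110 111 107 113 107 105  42  46  42  49  40  81  43  46  46  35
   68 115 111 108 109 110 110]
 [112 107 106 113 106 108  81  41  36  44  59  73  81  79  80  62 104  35
   42 107 113 114 105 106 106]
 [112 104 107 111 106 110  42  44  83  79  76  90  86  86  88  81  74  67
   38  47  88  89 112 106 106]
 [108 108 104 103 108 107  
[... 1577 characters left out ...]
  89  86  88  90  87  92  92  86  83 115  92
   93  88  88  90  86  88  91]
 [110 113 106 103  91  91  91  90  91  86  93  85  89  96  88  93 113 101
   91  91  88  88  89  90  92]
 [105 107 104 106  91  92  94  89  85  89  90  88  85  93  92  91 102  93
   89  86  88  87  88  90  97]
 [107 106 105  99  91  88  94  93  94  92  93  89  91  90  91  88  88  86
   91  87  91  91  91  86  93]
 [105 104 110 108  89  88  92  93  96  93 100  96  92  90  89  92  86  91
   89  90  87  90  88  88  90]]
cap 0.83 [327.3, 227.5] [ 0.50613433 -0.22374207  0.034     ] [ 0.5025947  -0.22197265  0.02      ]
cap_mid 0.89 [326.5, 226.0] [ 0.50740391 -0.22373827  0.034     ] [ 0.5039328  -0.22196864  0.02      ]
```

```bash
python3 -m creep '[[1,-1.1,2,45,0,0,0],[1,0,0,45,0,0,0],[1,0,0,35,0,0,0],[1,0,0,15,0,0,0],[1,0,0,0,0,0,0],[0.2,0,0,0,0,0,0],[0.2,0,0,0,0,0,0],[0.2,0,0,0,0,0,0],[0.2,0,0,0,0,0,0],[0.2,0,0,0,0,0,0],[0.2,0,0,0,0,0,0],[0.2,0,0,0,0,0,0]]' 100
python3 -c "
from h import *
go(.5597,-.0361,.15,-27)"
```

```text
clock: 24.72
position: [0.5034, -0.2245, 0.0123]
orientation: [180.0, -0.1, -27.0]
contact_force: [-2.6, 1.2, 9.5]
grip_width: 0.0331
pos [ 0.5034 -0.2245  0.0123] rpy [ 1.7998e+02 -9.0000e-02 -2.7020e+01] F [-2.6  1.2  9.5] w 0.0331 t 24.73 j6 80.8
before [ -35.2 -193.3 -137.8] after [ -35.4 -193.4 -137.7] turn [ 0.  -0.1 -0. ]
```

```bash
python3 -m creep '[[0.2,0,0,-40,0,0,0],[0.2,0,0,-45,0,0,0],[0.2,0,0,-45,0,0,0],[0.2,0,0,0,0,0,0],[0.2,0,0,0,0,0,0]]'
python3 - <<'E'
from h import *
st=telemetry.get_state();p=optics.camera('wrist');np.save('w12.npy',dict(p=p,st=st),allow_pickle=True)
go(.5597,-.0361,.13,-27)
r=R.from_euler('xyz',st['orientation'],degrees=True)
uv=proj(p,st['position']+r.apply([0,0,-.0217]),st);print(uv)
g=cv2.cvtColor(p['frame'],cv2.COLOR_RGB2GRAY)
u,v=map(int,uv)
print(g[v-56:v+57:4,u-52:u+53:4])
E
```

```text
clock: 25.35
position: [0.5027, -0.2239, 0.1403]
orientation: [-180.0, 0.1, -27.0]
contact_force: [0.4, 0.5, -1.4]
grip_width: 0.0332
pos [ 0.5025 -0.2238  0.1398] rpy [-1.7998e+02  1.2000e-01 -2.7030e+01] F [ 0.4  0.8 -0.1] w 0.0337 t 25.4 j6 80.8
before [ -34.3 -193.2    9.9] after [ -34.3 -193.2    9.8] turn [-0.   0.1 -0. ]
[326.13880855 331.08020372]
[[110 112 111 113 116  34  43  45  47  43  45  43  46  48  50  45  47  45
   47  46  45  45  95  92  92 171 170]
 [177 176 179 182 129  40  47  46  48  46  46  46  45  44  50  48  46  38
   45  45  43  43  86 108 167 164 161]
 [180 180 182 182  38  48  47  44  46  48  45  47  53  46  63  44  46  43
   48  43  40  47  43 177 163 167 161]
 [190 197 190 190  46  51  48  43  44  57 101  48  47  44  84  46  49  50
   45  44  45  49  39  91 164 168 167]
 [ 71  75  11  21  47  49  75  45  44  44  81  88  87  85  84  82  80  56
   72  46  46  48  43  16   5  65  65]
 [ 76  73  16  27  50  46  54  76  85  80  86  90  86  80  83  79  83  77
   86  68  49  44  44  48   2  70  69]
 [ 72  68   8  40  41  52  87  85  85  84  94  97  95  96  98  9
[... 1835 characters left out ...]
 156 151   1  25  28]
 [ 31  28  88 120 116 117 116 120 120 110 118 127  95  84 102 123 118 157
  181 182 167 171 162 159  73  20  23]
 [ 20  32  97 120 120 118 115 117 113 116 116 116 119 119 186 202 198 182
  180 183 157 167 158 161 163  23  19]
 [ 29  30 126 128 113 116 116 118 118 116 115 113 116 117 193 181 186 176
  177 186 158 165 161 156 168  29  45]
 [125  21 124 119 119 118 117 119 115 112 112 115 117 112 174 184 183 180
  175 165 163 163 163 167 167  27 130]
 [126  71 114 119 116 112 115 121 118 116 119 119 120 107 181 180 180 176
  173 159 154 161 157 160 151  89 154]
 [126 116 116 120 118 121 119 116 115 118 119 124 120 182 173 181 184 178
  184 157 162 163 160 162 160 164 169]]
```

```bash
python3 -m creep '[[0.2,-8.2,-48.3,0,0,0,0],[0.2,-8.2,-48.3,0,0,0,0],[0.2,-8.2,-48.3,0,0,0,0],[0.2,-8.1,-48.3,0,0,0,0],[0.2,0,0,0,0,0,0],[0.2,0,0,20,0,0,0],[0.2,0,0,20,0,0,0],[0.2,0,0,0,0,0,0],[0.2,0,0,0,0,0,0]]' 120
python3 - <<'E'
from h import *
t=R.from_euler('xyz',[180,0,-27],degrees=True).apply([1.6,0,0])/1000
go(.5597+t[0],-.0361+t[1],.0925,-27)
for n in('top','side'):
    p=optics.camera(n);print(n)
    for k in('stud_tip','cap_mid'):
        for r in optics.spot_in(p,k)[:1]:print(k,round(r['score'],2),np.round(r['uv'],1))
    st=telemetry.get_state()
    print('pred cap mid',proj(p,np.array(st['position'])-[0,0,-.005],),'tip',proj(p,[.5597,-.0361,.077]))
E
```

```text
clock: 26.52
position: [0.5618, -0.0378, 0.1013]
orientation: [180.0, -0.0, -27.1]
contact_force: [-0.0, -0.1, 0.0]
grip_width: 0.0328
pos [ 0.5618 -0.0378  0.1013] rpy [ 1.800e+02 -2.000e-02 -2.706e+01] F [-0.  -0.1  0. ] w 0.0328 t 26.52 j6 101.3
before [-1.  -0.5  8.8] after [-1.  -0.5  8.8] turn [ 0.  -0.  -0.1]
top
stud_tip 0.69 [344.4 218.4]
cap_mid 0.63 [173.5 248.5]
pred cap mid [373.95650528 212.98108903] tip [372.32264102 215.5305346 ]
side
stud_tip 0.64 [360.2 300.7]
cap_mid 0.69 [368.4 252. ]
pred cap mid [361.05221713 248.47568566] tip [359.16886217 260.52935533]
```

```bash
python3 -m creep '[[0.2,-1,-0.5,5,0,0,0],[0.2,0,0,4,0,0,0],[0.2,0,0,0,0,0,0]]';python3 -m creep '[[0.2,0,0,3,0,0,0],[0.2,0,0,3,0,0,0],[0.2,0,0,0,0,0,0]]';python3 -m creep '[[0.2,0,0,2,0,0,0],[0.2,0,0,2,0,0,0],[0.2,0,0,0,0,0,0]]'
```

```text
clock: 27.2
position: [0.5608, -0.0362, 0.0914]
orientation: [180.0, 0.1, -27.0]
contact_force: [-0.0, -0.0, -1.0]
grip_width: 0.0324
clock: 27.58
position: [0.5609, -0.0362, 0.0856]
orientation: [180.0, 0.0, -27.0]
contact_force: [0.4, 0.1, -1.7]
grip_width: 0.0325
clock: 27.95
position: [0.5609, -0.0362, 0.0817]
orientation: [180.0, 0.0, -27.0]
contact_force: [-0.2, 0.3, 0.0]
grip_width: 0.0329
```

```bash
for i in 1 2 3; do python3 -m creep '[[0.2,0,0,1,0,0,0],[0.2,0,0,1,0,0,0],[0.2,0,0,0,0,0,0]]'; done
```

```text
clock: 28.32
position: [0.5608, -0.0363, 0.0803]
orientation: [180.0, 0.0, -27.0]
contact_force: [-4.3, -0.5, 5.7]
grip_width: 0.033
clock: 28.7
position: [0.5609, -0.0363, 0.079]
orientation: [180.0, -0.0, -27.0]
contact_force: [-5.4, 0.5, 11.7]
grip_width: 0.0329
clock: 29.08
position: [0.5604, -0.0363, 0.076]
orientation: [180.0, 0.1, -27.0]
contact_force: [-4.7, -0.9, 4.5]
grip_width: 0.0328
```

```bash
for i in 1 2 3 4; do python3 -m creep '[[0.2,0,0,1.2,0,0,0],[0.2,0,0,1.2,0,0,0],[0.2,0,0,0,0,0,0]]'; done
```

```text
clock: 29.45
position: [0.5603, -0.0362, 0.073]
orientation: [180.0, 0.1, -27.0]
contact_force: [-3.7, -0.5, -1.0]
grip_width: 0.0326
clock: 29.82
position: [0.5603, -0.0361, 0.07]
orientation: [180.0, 0.1, -27.0]
contact_force: [-3.2, -0.8, -8.8]
grip_width: 0.033
clock: 30.2
position: [0.5608, -0.0362, 0.0683]
orientation: [180.0, 0.0, -27.0]
contact_force: [-4.5, 0.6, -7.5]
grip_width: 0.0328
clock: 30.58
position: [0.5618, -0.0364, 0.0668]
orientation: [-180.0, -0.1, -27.0]
contact_force: [-0.7, -0.4, -1.0]
grip_width: 0.0328
```

```bash
for i in 1 2 3; do python3 -m creep '[[0.2,0,0,0.6,0,0,0],[0.2,0,0,0.6,0,0,0],[0.2,0,0,0,0,0,0]]'; done
```

```text
clock: 30.95
position: [0.5618, -0.0365, 0.0664]
orientation: [-180.0, -0.1, -27.0]
contact_force: [-2.6, 0.7, 7.9]
grip_width: 0.0331
clock: 31.32
position: [0.5619, -0.0365, 0.0663]
orientation: [-180.0, -0.2, -27.0]
contact_force: [-7.1, 1.6, 18.2]
grip_width: 0.0329
clock: 31.7
position: [0.5621, -0.0365, 0.0663]
orientation: [-180.0, -0.2, -27.0]
contact_force: [-11.1, 2.8, 28.7]
grip_width: 0.033
```

```bash
python3 -m creep '[[0.2,0,0,0,0,0,0],[0.2,0,0,0,0,0,0],[0.2,0,0,0,0,0,0],[0.2,0,0,0,0,0,0]]'
python3 - <<'E'
from h import *
p=optics.camera('side')
for t,u in(('jar',(442,353.6)),('weight',(320.3,407.5)),('short_bar',(269.1,179.5)),('cap',0)):
  print(t,u,[np.round(r['uv'],1) for r in optics.spot_in(p,t)[:1]])
print('cap pred',proj(p,[.5597,-.0361,.071]))
st=telemetry.get_state();p=optics.camera('wrist');g=cv2.cvtColor(p['frame'],cv2.COLOR_RGB2GRAY)
M=R.from_euler('z',-27,degrees=True).as_matrix()
for nm,z,ax in(('C',.054,0),('B',.040,1)):
  for w in(-.014,.014):
    off=np.arange(-8,9,2);row=[]
    for d in off:
      v=np.zeros(3);v[ax]=(60+d)/1000*(1 if ax==0 else 1);v[1-ax]=w;v[2]=z
      u=proj(p,np.array([.5597,-.0361,0])+M@v,st);row.append(int(cv2.getRectSubPix(g,(3,3),tuple(map(float,u))).mean()))
    print(nm,w,dict(zip(off.tolist(),row)))
s=telemetry.get_state();print(s['clock'],np.round(s['position'],4),s['contact_force'],s['grip_width'])
E
```

```text
clock: 32.2
position: [0.562, -0.0365, 0.0662]
orientation: [-180.0, -0.2, -27.0]
contact_force: [-10.9, 2.8, 28.0]
grip_width: 0.0333
jar (442, 353.6) [array([440.7, 351.1])]
weight (320.3, 407.5) [array([320.3, 405.7])]
short_bar (269.1, 179.5) [array([269.1, 176. ])]
cap 0 [array([368.9, 265.7])]
cap pred [359.04377751 262.9734719 ]
C -0.014 {-8: 218, -6: 219, -4: 223, -2: 93, 0: 221, 2: 150, 4: 219, 6: 218, 8: 218}
C 0.014 {-8: 219, -6: 218, -4: 217, -2: 96, 0: 213, 2: 152, 4: 219, 6: 219, 8: 218}
B -0.014 {-8: 160, -6: 160, -4: 160, -2: 161, 0: 119, 2: 110, 4: 109, 6: 108, 8: 110}
B 0.014 {-8: 162, -6: 162, -4: 162, -2: 161, 0: 109, 2: 111, 4: 112, 6: 111, 8: 116}
32.5 [ 0.562  -0.0365  0.0662] [-10.54750354   1.29637072  28.36624366] 0.032858731800362875
```

```bash
python3 -c "
from rig import finish_job
print(finish_job())"
```

```text
the job is handed in; nothing more can be done
None
```

The job is handed in: both loose white slats are on the stud, layers alternating, and the cap is snapped on. The gripper still holds the cap and presses it down. The clock stood at 32.5 s of the 72 s allowed.

- **Slats:** The slat from (0.395, 0.320) went on first, across the bottom slat. The one from (0.561, 0.244) went on top, crosswise to that. Each met a firm stop when pressed at about the expected height. In the last wrist image their end edges lay square to the fixture to within about 2 mm, with the top slat roughly 2 mm off-centre along its length.
- **Cap:** The push rose to about 12 N, dropped to nothing and then reversed as the balls drew the cap down. It stopped with the TCP at 66.3 mm, the height worked out for fully home from where I gripped it. At hand-in it was pressed with a steady 28 N, and the grip had not slipped.
- **Bystanders:** In the side image the jar, weight and short bar are within about 3.5 pixels of where they started, about the detector's error.
- **Checks that disagreed or were missing:**
  - The side-view detector put the cap about 10 pixels to the right of where I expected it. I put that down to the fingers partly hiding it; the height and force readings agreed.
  - There was a sideways force of about 11 N while pressing. The slats showed the same kind of sideways force when pressed.
  - All 12 picture views were used before the second slat was seated, so I checked that seating and the cap by numbers only.

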